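# Fish the pink marker cap out with the spring tongs

## Robot

A 6-joint arm with a two-finger parallel gripper is mounted at the origin on the work surface. World frame = base frame: x ahead of the robot, y to its left, z up, the work surface at z = 0. Lengths are in m, angles in rad, forces in N, time in s.
With the tool pointing down it reaches from about 0.3 to 0.775 m from the base axis. Payload 14.6 kg.
Tool frame: the origin (TCP) lies at the very end of the fingers, on their centre line; the grasp point (between the pads) lies 19 mm behind it; z points along the fingers, y is the line along which they close (so a half turn about z gives the same grasp; the last joint's range is limited). The gripper opens to 85 mm and grips with 20 to 120 N. Pads are 22 mm wide; open, the fingers measure 114 mm over their backs; the gripper's body (76 mm by 85 mm) begins 54 mm behind the grasp point. The pads swing forward as they close: fully open they stand 13 mm farther back than shut.
Start: joints at [-1.25, 0.3, 1.521, -0, 1.321, -0.067], TCP at [0.208, -0.509, 0.231] pointing down, gripper open.
Joint ranges: [-3.03, 3.03], [-0.79, 2.21], [0.23, 2.52], [-1.04, 4.18], [0, 3.07], [-2.55, 2.55]. Speed limits (rad/s): [2.22, 2.22, 2.57, 3.14, 3.14, 3.14].

## Interface

Orientations are given as a rotation vector (axis times angle).
In Python, from workcell import arm gives the robot as it stands.
- The arm moves only by the tool move_arm, never from a script. Its argument "moves" is a list of rows, each an object of numbers: "x", "y", "z": the shift along the tool's x, y, z each as a share of 0.4 m, from -1 to 1; "ax", "ay", "az": the turn, a rotation vector about the tool's x, y, z each as a share of 90 degrees, from -1 to 1; "gripper": the opening, from -1 (shut) to 1 (fully open). A call has 1 to 12 rows; each row shifts and turns the commanded pose from where the row before left it, along the tool's axes as they then stand; what a row does not reach is not made up. A row lasts 1/12 s, in which the tool goes at most 41.7 mm and 7.16 degrees, less where a joint would pass 70% of its speed; a pose out of reach is approached as far as the arm can. A call with a number of a shift or a turn outside -1 to 1 is refused whole. A call with a gripper value outside its range is refused whole. The fingers move at their own pace and stop on an object; "newtons" is the grip in N (left out, the last holds). Time passes only in rows, so rows that do not move let the fingers close. It gives the time, the measured TCP pose, the force, the opening and the grip force at its end, in the units of the state.
- arm.get_state(): the state, without advancing time (a new reading comes with each control period).
- arm.snapshot(name): name is "scene" or "top" or "wrist"; returns a dict with "pixels" (400x640x3 uint8, red, green, blue), "z_map" (400x640 float32, m along the optical axis (not along the pixel's ray), 0 where there is no reading), "camera_matrix" (3x3 intrinsics, pixels), "R" (3x3) and "t" (3): a world point X has camera coordinates R X + t. Camera axes: x right, y down, z forward; pixel columns grow to the right and rows downward; lengths in m; the calibration is good to about 2 mm. A picture is of the moment at which its call begins.
- arm.job_done(): hands the job in; it is judged then, once.
The state is a dict: "time_s": time; "joint_pos": joint angles; "dq": joint speeds; "effort": joint torques, N m; "position": TCP position; "tool_rot": TCP orientation; "force": force on the tool from outside, world axes, zero at the start; "ft_torque": the same for the moment, N m; "finger_gap": finger opening in m; "grip_force": force on a finger pad.
Only numpy, scipy, OpenCV 4.12 (cv2) and the standard library are available. Lean on these libraries where they do the work, as an engineer would, in place of code of your own. Each camera call takes 0.05 s, during which the arm holds its last target. There are 200 camera calls.

## Task

The paint-smeared pink marker cap lies at the bottom of a deep pocket of the white marker caddy. Take the spring tongs from their grey stand, reach down and grip the pink cap with them, never touching it with your own fingers, and carry it to the green rinse tub. Keep the cap in the tongs until it is down at the bottom of either cell of the tub, then let go and leave both cap and tongs there to be rinsed, the tongs standing on their leg ends (leaning on the wall is fine).

Things in the scene. Friction and masses are not known exactly. Their poses are not given: they have to be found in the camera images.
- tongs: Spring tongs, 165 mm tall, 190 g, upright in a slot of a fixed grey stand (slot floor 5 mm, rim 55 mm above the table, foot 95 x 62 mm). Two upright steel legs (6 x 18 mm, 160 long) slide straight together when squeezed, on a pink block between their tops (137 to 165 mm up). Legs 40 mm apart inside, 52 outside. Origin: midway between the lower leg ends; z up, legs apart along x.
- tongs_grip (a point): Where to squeeze: midway between the legs' pink sleeves, 125 mm above the leg ends; axes as the tongs. Squeezed to about 46 mm outside (4 N) the tongs are held and lift with jaws still 34 mm apart; squeezed to 28 mm they grip the 16 mm cap. Springs push each leg out with 2.5 N plus 0.5 N per mm it moves in; stop at 26 mm outside. Let go, they spring open.
- cap_pink: Pink marker cap, an upright cylinder 16 mm across, 30 mm tall, 15 g, standing on the floor of one of the caddy's three pockets (any of them; a blue and a yellow cap stand in the others), within 6 mm of the pocket's middle. Origin: centre of its underside; z up its axis.
- caddy: White marker caddy, fixed, clear wall on +x: 76 x 140 mm, 85 tall; three open pockets in a row along its y, centred at y = -45, 0, 45 mm, each 66 (x) by 40 (y) mm inside and 80 deep, floor 5 mm above the table, walls 5. Too narrow and deep for a gripper; the tongs go in with legs apart along caddy x. Origin: centre of its underside; z up.
- tub: Lime green rinse tub, dry, fixed: 92 x 116 mm, 80 tall; two open cells in a row along its y, centred at y = -28 and 28 mm, each 84 (x) by 52 (y) mm inside, floor 4 mm above the table, walls 4; a ledge with brush holes juts out 26 mm at the +x rim. The tongs go in with legs apart along tub x. Origin: centre of its underside; z up.
Not all that is in view belongs to the job. What is shaped like the tongs but blue or yellow is not meant.

How it is judged:
By the outcome, as a careful person would: the job done as asked, in the order asked, and still so for the second after the job is handed in, with the robot touching nothing.
It also fails if it takes over 51 s, if anything falls off the work surface, if the arm or the gripper's body presses on something with over 40 N, if the wrist force passes 120 N, or if a joint passes its speed limit or range.

## Working session

There is one attempt and no reset: what is moved stays moved. The work goes in short steps, Python scripts to look and compute and a tool call to move; the robot and the scene stay as the last step left them, time stands still between calls to the robot, and variables do not carry over. Pictures are saved under pics/ and viewed, at most 10 in all, crops included, and the job is handed in when it is done.

Besides the shell and the picture viewer there is one more tool, called after "Request:" as name(argument=value, ...) on one line, values as JSON. move_arm: Moves the arm, as the interface text tells. Its arguments: {"type":"object","properties":{"moves":{"type":"array","items":{"type":"object","properties":{"x":{"type":"number"},"y":{"type":"number"},"z":{"type":"number"},"ax":{"type":"number"},"ay":{"type":"number"},"az":{"type":"number"},"gripper":{"type":"number"}}}},"newtons":{"type":"number"}},"required":["moves"]}

```bash
mkdir -p pics; ls
cat > h.py <<'E'
import numpy as np, cv2
from workcell import arm
def snap(n,fn=None):
    s=arm.snapshot(n)
    if fn: cv2.imwrite('pics/'+fn,s['pixels'][:,:,::-1])
    return s
def pts(s):
    z=s['z_map'];K=s['camera_matrix'];h,w=z.shape
    v,u=np.mgrid[:h,:w]
    P=np.stack([(u-K[0,2])/K[0,0]*z,(v-K[1,2])/K[1,1]*z,z],-1)
    return (P-s['t'])@s['R']   # R^T (P-t)
E
python3 - <<'E'
from h import *
for n in('scene','top'):
    s=snap(n,n+'.png');np.savez('pics/'+n+'.npz',**s)
    print(n,s['camera_matrix'].round(1).tolist(),(-s['R'].T@s['t']).round(3),s['R'].round(2).tolist())
print(arm.get_state())
E
```

```text
pics
scene [[494.7, 0.0, 314.5], [0.0, 494.7, 195.8], [0.0, 0.0, 1.0]] [ 1.291 -0.415  0.888] [[0.45, 0.89, 0.01], [0.61, -0.3, -0.73], [-0.65, 0.33, -0.68]]
top [[480.2, 0.0, 314.6], [0.0, 480.2, 198.9], [0.0, 0.0, 1.0]] [ 0.421 -0.022  1.105] [[0.01, -1.0, -0.01], [-0.99, -0.01, -0.12], [0.12, 0.01, -0.99]]
{'time_s': 0.1, 'joint_pos': array([-1.24960065e+00,  3.00416568e-01,  1.52151610e+00, -3.52464122e-06,
        1.32071626e+00, -6.65710541e-02]), 'dq': array([ 0.00133112, -0.00267529, -0.00071629,  0.00055931, -0.00052564,
       -0.00129115]), 'effort': array([ 7.95918022e-04, -5.44381213e+01, -3.62371230e+01, -2.67425020e-05,
        3.06963608e-03, -2.36436824e-05]), 'position': array([ 0.20791116, -0.50895933,  0.23077872]), 'tool_rot': array([-3.08170203e+00, -6.05093188e-01,  2.15912256e-04]), 'force': array([-0.99438971,  0.49271252,  0.03911247]), 'ft_torque': array([-0.00379537,  0.01036825, -0.01431444]), 'grip_force': 0.0, 'finger_gap': 0.0848523372570733}
```

View pics/top.png

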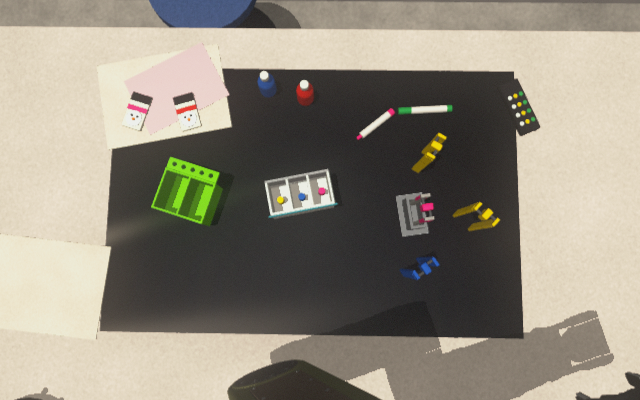

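View pics/scene.png

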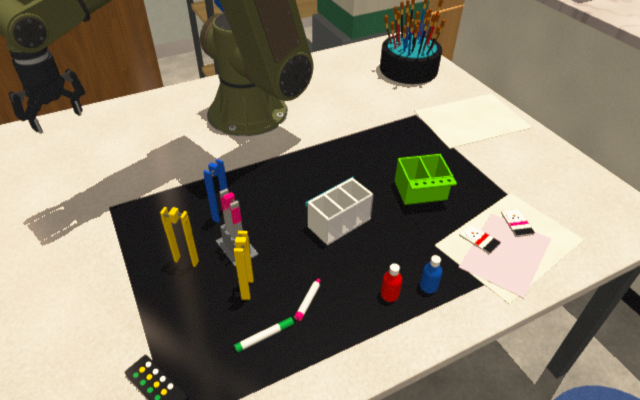

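The top view shows the tongs in their stand near (418,211), with the pink block near (427,207). The caddy is at (300,194) with pink at (322,191), blue at (302,197) and yellow at (282,200). The tub is at (187,190), with its ledge facing up in the image (+x). The scene view agrees. Next I measure.

Run:
```python
from h import *
s=dict(np.load('pics/top.npz'));W=pts(s);px=s['pixels'];hsv=cv2.cvtColor(px,cv2.COLOR_RGB2HSV)
def box(u0,u1,v0,v1):
    m=np.zeros(px.shape[:2],bool);m[v0:v1,u0:u1]=1;return m
def rect(m,name):
    P=W[m];r=cv2.minAreaRect(P[:,:2].astype(np.float32));print(name,m.sum(),'c',np.round(r[0],4),'size',np.round(r[1],4),'ang',round(r[2],1),'z',np.percentile(P[:,2],[5,50,95]).round(4))
z=W[:,:,2];ok=s['z_map']>0
rect(box(140,235,145,235)&ok&(z>.07)&(z<.09)&(hsv[...,0]>35)&(hsv[...,0]<75)&(hsv[...,1]>120),'tub rim')
rect(box(255,345,160,225)&ok&(z>.077)&(z<.1),'caddy rim')
H,S,V=hsv[...,0].astype(int),hsv[...,1],hsv[...,2]
pink=(H>150)&(H<178)&(S>120)&(V>80)
for n,m in(('pink cap',pink),('blue',(H>100)&(H<125)&(S>150)),('yel',(H>18)&(H<35)&(S>150))):
    m=m&box(262,338,165,220);rect(m,n);v,u=np.nonzero(m);print(u.mean(),v.mean())
T=box(390,445,180,245)&ok
rect(T&(z>.15),'tongs top all');rect(T&pink&(z>.155),'pink block')
rect(T&~pink&(z>.15),'leg tops')
rect(T&(z>.045)&(z<.065),'stand rim');rect(T&(z>.003)&(z<.065),'stand')
for v,u in zip(*np.nonzero(T&(z>.14))): print(u,v,W[v,u].round(3),px[v,u],end=';')
c=lambda a:cv2.resize(a,None,fx=6,fy=6,interpolation=cv2.INTER_CUBIC)
a=c(px[180:245,390:450]);b=c(px[160:225,268:338]);cv2.imwrite('pics/crop.png',np.hstack([a,b])[:,:,::-1])
```

```text
tub rim 1188 c [0.5636 0.2735] size [0.1181 0.1181] ang 72.8 z [0.0734 0.0788 0.0821]
caddy rim 749 c [0.5589 0.027 ] size [0.0797 0.148 ] ang 12.0 z [0.0794 0.0839 0.0871]
pink cap 41 c [ 0.5702 -0.021 ] size [0.0122 0.0136] ang 1.4 z [0.0168 0.0333 0.0362]
321.2682926829268 190.90243902439025
blue 30 c [ 0.4924 -0.001 ] size [0.1491 0.0113] ang 20.5 z [0.0294 0.0338 0.0389]
301.5 196.5
yel 42 c [0.4898 0.024 ] size [0.1652 0.0143] ang 38.5 z [0.0143 0.0335 0.0369]
280.14285714285717 199.83333333333334
tongs top all 211 c [ 0.5234 -0.2294] size [0.0522 0.0222] ang 8.5 z [0.1543 0.1648 0.1701]
pink block 91 c [ 0.5231 -0.2294] size [0.0145 0.0222] ang 11.1 z [0.1582 0.1683 0.171 ]
leg tops 113 c [ 0.5234 -0.229 ] size [0.0523 0.0181] ang 9.3 z [0.1554 0.1621 0.1672]
stand rim 231 c [ 0.5238 -0.2295] size [0.0703 0.0373] ang 9.1 z [0.0477 0.0536 0.0573]
stand 912 c [ 0.5272 -0.2419] size [0.1243 0.1479] ang 89.3 z [0.0032 0.0065 0.0556]
426 193 [ 0.55  -0.228  0.164] [93 89 84];427 193 [ 0.55  -0.23   0.164] [118 114 106];428 193 [ 0.55  -0.232  0.165] [148 141 130];429 193 [ 0.549 -0
[... 9296 characters left out ...]
28  0.162] [183 175 162];427 219 [ 0.499 -0.23   0.159] [182 175 159];428 219 [ 0.498 -0.231  0.164] [168 161 149];429 219 [ 0.499 -0.233  0.163] [167 161 148];430 219 [ 0.498 -0.235  0.165] [166 145 138];431 219 [ 0.499 -0.239  0.156] [160 139 132];432 219 [ 0.499 -0.241  0.156] [159 130 126];423 220 [ 0.497 -0.224  0.15 ] [137  35  70];424 220 [ 0.497 -0.225  0.156] [120  75  84];425 220 [ 0.497 -0.228  0.154] [155 122 121];426 220 [ 0.497 -0.23   0.15 ] [145 120 117];427 220 [ 0.497 -0.232  0.151] [157 118 118];428 220 [ 0.498 -0.235  0.148] [172 105 114];429 220 [ 0.498 -0.238  0.142] [154 100 104];422 221 [ 0.496 -0.224  0.143] [128  32  61];423 221 [ 0.496 -0.226  0.14 ] [126  25  60];
```

View pics/crop.png

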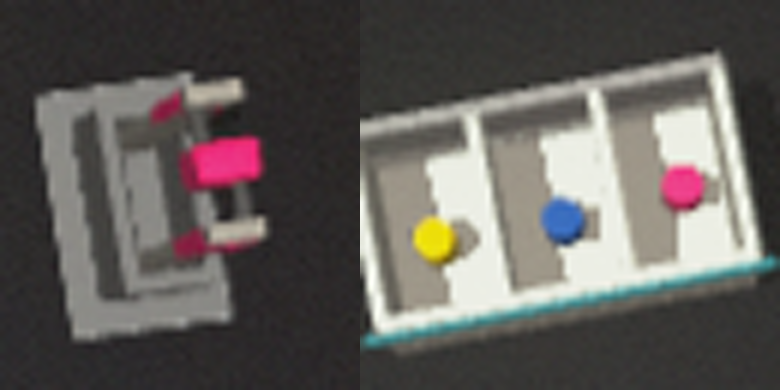

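The crop shows the tongs' leg ends at about (426,195) and (429,218), with the pink block between them. The pink cap is at pixel (322,191), in the right-hand (−y) pocket. I'll refine the poses by casting rays and plan the first move.

```bash
cat >> h.py <<'E'
from scipy.spatial.transform import Rotation as Ro
def cast(s,uv,h):
    uv=np.atleast_2d(uv);K=s['camera_matrix'];C=-s['R'].T@s['t']
    d=np.c_[(uv[:,0]-K[0,2])/K[0,0],(uv[:,1]-K[1,2])/K[1,1],np.ones(len(uv))]@s['R']
    return C+d*((h-C[2])/d[:,2])[:,None]
def plan(p,yaw):
    "yaw(deg) of tool y; prints turn about tool axes (share), then shift in the tool axes after the turn (share)"
    st=arm.get_state();R=Ro.from_rotvec(st['tool_rot']);c,s_=np.cos(np.radians(yaw)),np.sin(np.radians(yaw))
    T=Ro.from_matrix(np.array([[-s_,c,0],[c,s_,0],[0,0,-1]]))
    turn=(R.inv()*T).as_rotvec()/(np.pi/2);sh=T.inv().apply(np.array(p)-st['position'])/.4
    print('pos',st['position'].round(4),'t',st['time_s'],'F',st['force'].round(1),'gap',round(st['finger_gap'],4),st['grip_force'],'turn',turn.round(4),'shift',sh.round(4))
E
python3 - <<'E'
from h import *
s=dict(np.load('pics/top.npz'));px=s['pixels'];hsv=cv2.cvtColor(px,cv2.COLOR_RGB2HSV);H,S,V=[hsv[...,i].astype(int) for i in range(3)]
def blob(m,b):
    k=np.zeros(m.shape,np.uint8);k[b[2]:b[3],b[0]:b[1]]=m[b[2]:b[3],b[0]:b[1]]
    c,_=cv2.findContours(k,cv2.RETR_EXTERNAL,cv2.CHAIN_APPROX_NONE);return max(c,key=cv2.contourArea)[:,0].astype(float)
c=blob((S<60)&(V>110),(255,345,160,218));P=cast(s,c,.085);print('caddy',cv2.minAreaRect(P[:,:2].astype(np.float32)))
c=blob((H>35)&(H<75)&(S>120)&(V>60),(140,235,145,235));P=cast(s,c,.08);print('tub',cv2.minAreaRect(P[:,:2].astype(np.float32)))
m=(H>150)&(H<178)&(S>120)&(V>150)
c=blob(m,(300,338,165,215));(u,r)=cv2.minEnclosingCircle(c.astype(np.float32));print('cap',u,r,cast(s,u,.035),cast(s,c.mean(0),.035))
plan([.5235,-.2293,.231],9)
E
```

```text
caddy ((0.5596288442611694, 0.026140347123146057), (0.0769585594534874, 0.14120495319366455), 11.742033004760742)
tub ((0.5596965551376343, 0.26415252685546875), (0.13565655052661896, 0.11951524019241333), 72.70458221435547)
cap (321.0714416503906, 190.64285278320312) 3.3579890727996826 [[ 0.56974467 -0.02108934  0.035     ]] [[ 0.56994397 -0.021176    0.035     ]]
pos [ 0.2079 -0.509   0.2308] t 0.1 F [-1.   0.5  0. ] gap 0.0849 0.0 turn [-5.000e-04 -5.000e-04 -8.531e-01] shift [ 5.671e-01  8.886e-01 -6.000e-04]
```

Request:
move_arm(moves=[{"az": -0.0776, "gripper": 1}, {"az": -0.0776}, {"az": -0.0776}, {"az": -0.0776}, {"az": -0.0776}, {"az": -0.0776}, {"az": -0.0776}, {"az": -0.0776}, {"az": -0.0776}, {"az": -0.0776}, {"az": -0.0771}], newtons=20)

```text
$.moves[0]: bad value
```

Request:
move_arm(moves=[{"x": 0.0473, "y": 0.074}, {"x": 0.0473, "y": 0.074}, {"x": 0.0473, "y": 0.074}, {"x": 0.0473, "y": 0.074}, {"x": 0.0473, "y": 0.074}, {"x": 0.0473, "y": 0.074}, {"x": 0.0473, "y": 0.074}, {"x": 0.0473, "y": 0.074}, {"x": 0.0473, "y": 0.074}, {"x": 0.0473, "y": 0.074}, {"x": 0.0473, "y": 0.074}, {"x": 0.0473, "y": 0.074}])

```text
$.moves[0]: bad value
```

Run:
```python
from h import *
plan([.5235,-.2293,.113],9)
s=snap('wrist','w1.png');print((-s['R'].T@s['t']).round(3))
```

```text
pos [ 0.2079 -0.509   0.2308] t 0.1 F [-1.   0.5  0. ] gap 0.0849 0.0 turn [-5.000e-04 -5.000e-04 -8.531e-01] shift [0.5671 0.8886 0.2944]
[ 0.277 -0.48   0.373]
```

View pics/w1.png

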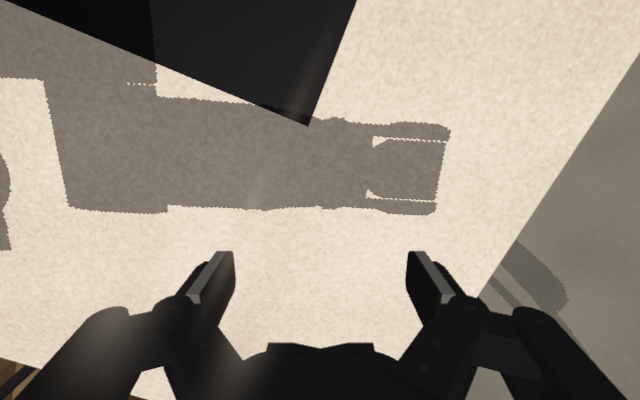

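The move call was refused, probably because every row needs all its keys. The wrist view still shows the start pose, with the fingers at (220,275) and (425,275). I'll send full rows.

Request:
move_arm(moves=[{"x": 0, "y": 0, "z": 0, "ax": 0, "ay": 0, "az": -0.0776, "gripper": 1}, {"x": 0, "y": 0, "z": 0, "ax": 0, "ay": 0, "az": -0.0776, "gripper": 1}, {"x": 0, "y": 0, "z": 0, "ax": 0, "ay": 0, "az": -0.0776, "gripper": 1}, {"x": 0, "y": 0, "z": 0, "ax": 0, "ay": 0, "az": -0.0776, "gripper": 1}, {"x": 0, "y": 0, "z": 0, "ax": 0, "ay": 0, "az": -0.0776, "gripper": 1}, {"x": 0, "y": 0, "z": 0, "ax": 0, "ay": 0, "az": -0.0776, "gripper": 1}, {"x": 0, "y": 0, "z": 0, "ax": 0, "ay": 0, "az": -0.0776, "gripper": 1}, {"x": 0, "y": 0, "z": 0, "ax": 0, "ay": 0, "az": -0.0776, "gripper": 1}, {"x": 0, "y": 0, "z": 0, "ax": 0, "ay": 0, "az": -0.0776, "gripper": 1}, {"x": 0, "y": 0, "z": 0, "ax": 0, "ay": 0, "az": -0.0776, "gripper": 1}, {"x": 0, "y": 0, "z": 0, "ax": 0, "ay": 0, "az": -0.0771, "gripper": 1}], newtons=20)

```text
time_s: 1.07
position: [0.2079, -0.509, 0.231]
tool_rot: [-2.033, -2.395, -0.0]
force: [0.7, -0.3, 0.7]
finger_gap: 0.0848
grip_force: 0.0
```

Request:
move_arm(moves=[{"x": 0.0473, "y": 0.074, "z": 0, "ax": 0, "ay": 0, "az": 0, "gripper": 1}, {"x": 0.0473, "y": 0.074, "z": 0, "ax": 0, "ay": 0, "az": 0, "gripper": 1}, {"x": 0.0473, "y": 0.074, "z": 0, "ax": 0, "ay": 0, "az": 0, "gripper": 1}, {"x": 0.0473, "y": 0.074, "z": 0, "ax": 0, "ay": 0, "az": 0, "gripper": 1}, {"x": 0.0473, "y": 0.074, "z": 0, "ax": 0, "ay": 0, "az": 0, "gripper": 1}, {"x": 0.0473, "y": 0.074, "z": 0, "ax": 0, "ay": 0, "az": 0, "gripper": 1}, {"x": 0.0473, "y": 0.074, "z": 0, "ax": 0, "ay": 0, "az": 0, "gripper": 1}, {"x": 0.0473, "y": 0.074, "z": 0, "ax": 0, "ay": 0, "az": 0, "gripper": 1}, {"x": 0.0473, "y": 0.074, "z": 0, "ax": 0, "ay": 0, "az": 0, "gripper": 1}, {"x": 0.0473, "y": 0.074, "z": 0, "ax": 0, "ay": 0, "az": 0, "gripper": 1}, {"x": 0.0473, "y": 0.074, "z": 0, "ax": 0, "ay": 0, "az": 0, "gripper": 1}, {"x": 0.0473, "y": 0.074, "z": 0, "ax": 0, "ay": 0, "az": 0, "gripper": 1}])

```text
time_s: 2.07
position: [0.5243, -0.2279, 0.2311]
tool_rot: [-2.04, -2.389, 0.0]
force: [-0.2, -0.9, 0.1]
finger_gap: 0.0854
grip_force: 0.0
```

Run:
```python
from h import *
plan([.5235,-.2293,.113],9)
s=snap('wrist','w2.png');W=pts(s);m=(s['z_map']>0)&(W[...,2]>.155)&(W[...,2]<.175)&(abs(W[...,0]-.52)<.045)&(abs(W[...,1]+.23)<.03)
P=W[m];print(m.sum(),cv2.minAreaRect(P[:,:2].astype(np.float32)))
```

```text
pos [ 0.5243 -0.2279  0.2311] t 2.0667 F [-0.2 -0.9  0.1] gap 0.0854 0.0 turn [-0.0002 -0.0001  0.    ] shift [-0.0032 -0.0026  0.2953]
1274 ((0.5231045484542847, -0.2288166582584381), (0.051921546459198, 0.022184867411851883), 8.563774108886719)
```

View pics/w2.png

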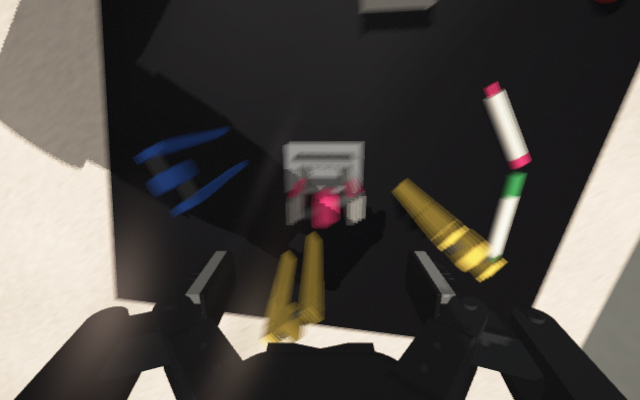

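The wrist view shows the pink tongs' top at (325,208), between the fingers in azimuth. Its depth points confirm (0.523, −0.229) at about 9°. Descending.

Request:
move_arm(moves=[{"x": -0.0028, "y": -0.0026, "z": 0.0, "ax": 0, "ay": 0, "az": 0, "gripper": 1}, {"x": 0, "y": 0, "z": 0.038, "ax": 0, "ay": 0, "az": 0, "gripper": 1}, {"x": 0, "y": 0, "z": 0.038, "ax": 0, "ay": 0, "az": 0, "gripper": 1}, {"x": 0, "y": 0, "z": 0.038, "ax": 0, "ay": 0, "az": 0, "gripper": 1}, {"x": 0, "y": 0, "z": 0.038, "ax": 0, "ay": 0, "az": 0, "gripper": 1}, {"x": 0, "y": 0, "z": 0.038, "ax": 0, "ay": 0, "az": 0, "gripper": 1}, {"x": 0, "y": 0, "z": 0.038, "ax": 0, "ay": 0, "az": 0, "gripper": 1}, {"x": 0, "y": 0, "z": 0.038, "ax": 0, "ay": 0, "az": 0, "gripper": 1}, {"x": 0, "y": 0, "z": 0.038, "ax": 0, "ay": 0, "az": 0, "gripper": 1}])

```text
time_s: 2.87
position: [0.5217, -0.2313, 0.1089]
tool_rot: [-2.041, -2.388, 0.0]
force: [0.7, 0.3, 0.1]
finger_gap: 0.0854
grip_force: 0.0
```

Request:
move_arm(moves=[{"x": 0, "y": 0, "z": 0, "ax": 0, "ay": 0, "az": 0, "gripper": 0.4}, {"x": 0, "y": 0, "z": 0, "ax": 0, "ay": 0, "az": 0, "gripper": 0.2}, {"x": 0, "y": 0, "z": 0, "ax": 0, "ay": 0, "az": 0, "gripper": 0.1}, {"x": 0, "y": 0, "z": 0, "ax": 0, "ay": 0, "az": 0, "gripper": 0.04}, {"x": 0, "y": 0, "z": 0, "ax": 0, "ay": 0, "az": 0, "gripper": 0.04}, {"x": 0, "y": 0, "z": 0, "ax": 0, "ay": 0, "az": 0, "gripper": 0.04}, {"x": 0, "y": 0, "z": 0, "ax": 0, "ay": 0, "az": 0, "gripper": 0.04}, {"x": 0, "y": 0, "z": 0, "ax": 0, "ay": 0, "az": 0, "gripper": 0.04}], newtons=20)

```text
time_s: 3.53
position: [0.523, -0.231, 0.1112]
tool_rot: [2.039, 2.387, 0.001]
force: [-0.4, -0.4, 6.6]
finger_gap: 0.0444
grip_force: 1.6
```

Request:
move_arm(moves=[{"x": 0, "y": 0, "z": -0.005, "ax": 0, "ay": 0, "az": 0, "gripper": 0.04}, {"x": 0, "y": 0, "z": -0.005, "ax": 0, "ay": 0, "az": 0, "gripper": 0.04}, {"x": 0, "y": 0, "z": -0.01, "ax": 0, "ay": 0, "az": 0, "gripper": 0.04}, {"x": 0, "y": 0, "z": -0.01, "ax": 0, "ay": 0, "az": 0, "gripper": 0.04}, {"x": 0, "y": 0, "z": -0.02, "ax": 0, "ay": 0, "az": 0, "gripper": 0.04}, {"x": 0, "y": 0, "z": 0, "ax": 0, "ay": 0, "az": 0, "gripper": 0.04}])

```text
time_s: 4.03
position: [0.523, -0.2309, 0.1315]
tool_rot: [2.039, 2.387, 0.001]
force: [0.5, 0.2, -2.7]
finger_gap: 0.0445
grip_force: 1.2
```

Run:
```python
from h import *
plan([.5235,-.2293,.25],9)
s=snap('top');W=pts(s);z=W[...,2];m=(s['z_map']>0)&(z>.155)&(z<.2)&(abs(W[...,0]-.52)<.045)&(abs(W[...,1]+.23)<.03)
print(np.percentile(z[m],[10,50,90]) if m.any() else 0)
s=snap('scene');W=pts(s);cv2.imwrite('pics/s2.png',cv2.resize(s['pixels'][130:330,150:310],None,fx=3,fy=3)[:,:,::-1])
```

```text
pos [ 0.523  -0.2309  0.1315] t 4.0333 F [ 0.5  0.2 -2.7] gap 0.0445 1.1913615837693214 turn [0.0011 0.0008 0.    ] shift [ 0.0038  0.0018 -0.2962]
0
```

View pics/s2.png

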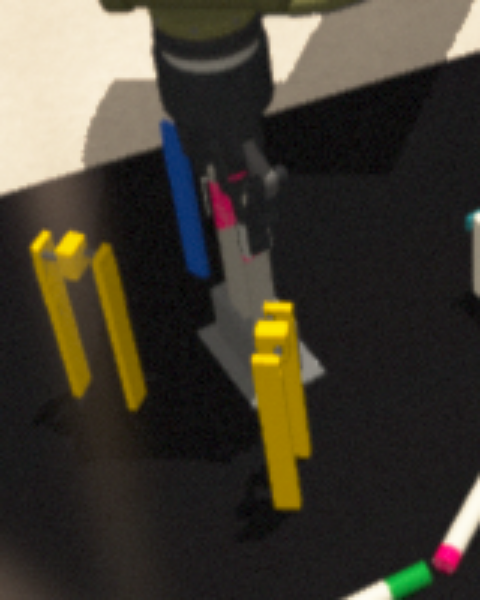

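The view shows the gripper holding the pink sleeves at about (225,200) in the crop. The force of −2.7 N roughly matches the weight, so the tongs are held. Lifting.

Request:
move_arm(moves=[{"x": 0, "y": 0, "z": -0.03, "ax": 0, "ay": 0, "az": 0, "gripper": 0.02}, {"x": 0, "y": 0, "z": -0.04, "ax": 0, "ay": 0, "az": 0, "gripper": 0.02}, {"x": 0, "y": 0, "z": -0.05, "ax": 0, "ay": 0, "az": 0, "gripper": 0.02}, {"x": 0, "y": 0, "z": -0.05, "ax": 0, "ay": 0, "az": 0, "gripper": 0.02}, {"x": 0, "y": 0, "z": -0.05, "ax": 0, "ay": 0, "az": 0, "gripper": 0.02}, {"x": 0, "y": 0, "z": -0.045, "ax": 0, "ay": 0, "az": 0, "gripper": 0.02}, {"x": 0, "y": 0, "z": -0.03, "ax": 0, "ay": 0, "az": 0, "gripper": 0.02}, {"x": 0, "y": 0, "z": 0, "ax": 0, "ay": 0, "az": 0, "gripper": 0.02}])

```text
time_s: 4.8
position: [0.523, -0.2309, 0.2511]
tool_rot: [2.037, 2.386, 0.002]
force: [1.1, 0.9, -1.3]
finger_gap: 0.0439
grip_force: 2.8
```

Run:
```python
from h import *
plan([.5695,-.0205,.25],11.5)
s=snap('scene');np.savez('pics/s3.npz',**s);cv2.imwrite('pics/s3.png',cv2.resize(s['pixels'][80:280,150:350],None,fx=3,fy=3)[:,:,::-1])
```

```text
pos [ 0.523  -0.2309  0.2511] t 4.8 F [ 1.1  0.9 -1.3] gap 0.0439 2.7895068749785423 turn [ 0.0023  0.0018 -0.0278] shift [0.4924 0.2187 0.0026]
```

View pics/s3.png

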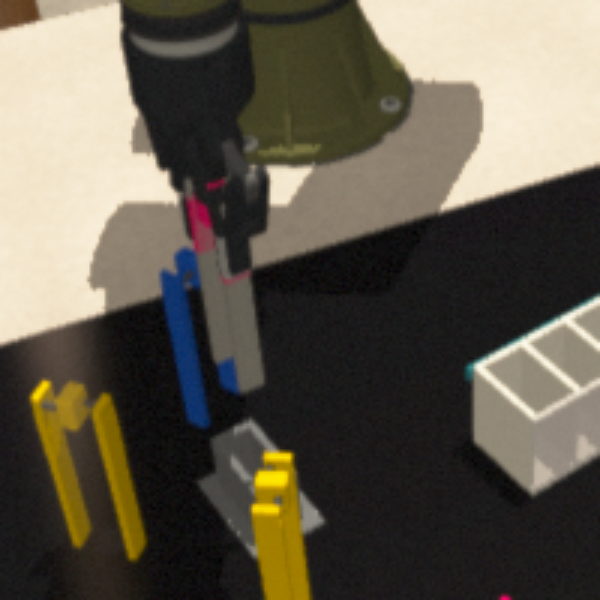

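The tongs hang upright and clear of the stand, with the near leg's end at full-image pixel (233,209). Carrying them to the caddy.

Request:
move_arm(moves=[{"x": 0, "y": 0, "z": 0, "ax": 0.002, "ay": 0.002, "az": -0.028, "gripper": 0.02}, {"x": 0.02, "y": 0.01, "z": 0, "ax": 0, "ay": 0, "az": 0, "gripper": 0.02}, {"x": 0.04, "y": 0.019, "z": 0, "ax": 0, "ay": 0, "az": 0, "gripper": 0.02}, {"x": 0.055, "y": 0.024, "z": 0, "ax": 0, "ay": 0, "az": 0, "gripper": 0.02}, {"x": 0.065, "y": 0.029, "z": 0, "ax": 0, "ay": 0, "az": 0, "gripper": 0.02}, {"x": 0.065, "y": 0.029, "z": 0, "ax": 0, "ay": 0, "az": 0, "gripper": 0.02}, {"x": 0.065, "y": 0.029, "z": 0, "ax": 0, "ay": 0, "az": 0, "gripper": 0.02}, {"x": 0.065, "y": 0.029, "z": 0, "ax": 0, "ay": 0, "az": 0, "gripper": 0.02}, {"x": 0.055, "y": 0.024, "z": 0, "ax": 0, "ay": 0, "az": 0, "gripper": 0.02}, {"x": 0.035, "y": 0.016, "z": 0, "ax": 0, "ay": 0, "az": 0, "gripper": 0.02}, {"x": 0.025, "y": 0.01, "z": 0, "ax": 0, "ay": 0, "az": 0, "gripper": 0.02}, {"x": 0, "y": 0, "z": 0, "ax": 0, "ay": 0, "az": 0, "gripper": 0.02}])

```text
time_s: 5.85
position: [0.5691, -0.019, 0.2473]
tool_rot: [-1.982, -2.43, 0.001]
force: [0.3, -0.6, -2.3]
finger_gap: 0.0438
grip_force: 2.8
```

Run:
```python
from h import *
plan([.5697,-.0215,.25],11.5)
s=snap('scene');W=pts(s);px=s['pixels'].astype(int);st=arm.get_state()['position']
m=(s['z_map']>0)&(np.hypot(W[...,0]-st[0],W[...,1]-st[1])<.05)&(W[...,2]>.125)&(W[...,2]<.21)
P=W[m];print(m.sum(),'zmin',np.percentile(P[:,2],[0,1,3]).round(4))
v,u=np.nonzero(m);print(u.min(),u.max(),v.min(),v.max())
for a,b in((.13,.155),(.155,.18),(.18,.205)):
    Q=P[(P[:,2]>a)&(P[:,2]<b)];r=cv2.minAreaRect(Q[:,:2].astype(np.float32));print(a,r,Q.mean(0).round(4))
u0,v0=int(u.mean())-60,int(v.mean())-60
cv2.imwrite('pics/s4.png',cv2.resize(s['pixels'][v0:v0+150,u0:u0+130],None,fx=4,fy=4)[:,:,::-1]);print(u0,v0)
```

```text
pos [ 0.5691 -0.019   0.2473] t 5.85 F [ 0.3 -0.6 -2.3] gap 0.0438 2.7964912354946136 turn [-0.0026 -0.0024  0.001 ] shift [-0.0065  0.0003 -0.0068]
382 zmin [0.1389 0.1419 0.1432]
317 336 159 194
0.13 ((0.567834198474884, -0.018024258315563202), (0.0477970726788044, 0.019926689565181732), 12.65552806854248) [ 0.5703 -0.0181  0.1482]
0.155 ((0.5685453414916992, -0.01732710748910904), (0.0476817712187767, 0.021059416234493256), 11.240205764770508) [ 0.5695 -0.0192  0.1678]
0.18 ((0.5696576237678528, -0.016875360161066055), (0.04926792159676552, 0.02273513749241829), 11.023571014404297) [ 0.5703 -0.0191  0.193 ]
266 116
```

View pics/s4.png

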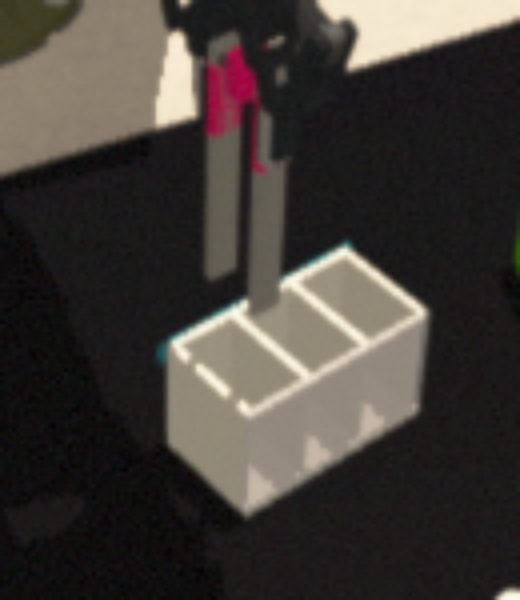

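The legs are above the −y pocket, with their ends at z≈0.1415, about 0.106 below the TCP. I'll nudge about 2 mm and lower.

Request:
move_arm(moves=[{"x": -0.0055, "y": 0.0015, "z": 0, "ax": -0.0026, "ay": -0.0024, "az": 0, "gripper": 0.02}, {"x": 0, "y": 0, "z": 0.03, "ax": 0, "ay": 0, "az": 0, "gripper": 0.02}, {"x": 0, "y": 0, "z": 0.04, "ax": 0, "ay": 0, "az": 0, "gripper": 0.02}, {"x": 0, "y": 0, "z": 0.04, "ax": 0, "ay": 0, "az": 0, "gripper": 0.02}, {"x": 0, "y": 0, "z": 0.04, "ax": 0, "ay": 0, "az": 0, "gripper": 0.02}, {"x": 0, "y": 0, "z": 0.04, "ax": 0, "ay": 0, "az": 0, "gripper": 0.02}, {"x": 0, "y": 0, "z": 0.03, "ax": 0, "ay": 0, "az": 0, "gripper": 0.02}, {"x": 0, "y": 0, "z": 0.02, "ax": 0, "ay": 0, "az": 0, "gripper": 0.02}, {"x": 0, "y": 0, "z": 0, "ax": 0, "ay": 0, "az": 0, "gripper": 0.02}])

```text
time_s: 6.65
position: [0.5697, -0.0237, 0.1504]
tool_rot: [-1.988, -2.432, 0.002]
force: [-1.0, -0.6, -1.7]
finger_gap: 0.0435
grip_force: 2.8
```

Run:
```python
from h import *
plan([.5697,-.0215,.115],11.5)
```

```text
pos [ 0.5697 -0.0237  0.1504] t 6.65 F [-1.  -0.6 -1.7] gap 0.0435 2.8012708202004433 turn [-0.0008 -0.     -0.0004] shift [0.0053 0.0012 0.0886]
```

Request:
move_arm(moves=[{"x": 0.0045, "y": 0.002, "z": 0.01, "ax": 0, "ay": 0, "az": 0, "gripper": 0.02}, {"x": 0, "y": 0, "z": 0.02, "ax": 0, "ay": 0, "az": 0, "gripper": 0.02}, {"x": 0, "y": 0, "z": 0.02, "ax": 0, "ay": 0, "az": 0, "gripper": 0.02}, {"x": 0, "y": 0, "z": 0.02, "ax": 0, "ay": 0, "az": 0, "gripper": 0.02}, {"x": 0, "y": 0, "z": 0.013, "ax": 0, "ay": 0, "az": 0, "gripper": 0.02}, {"x": 0, "y": 0, "z": 0, "ax": 0, "ay": 0, "az": 0, "gripper": 0.02}, {"x": 0, "y": 0, "z": 0, "ax": 0, "ay": 0, "az": 0, "gripper": 0.02}])

```text
time_s: 7.23
position: [0.5707, -0.0212, 0.1186]
tool_rot: [1.987, 2.433, 0.0]
force: [-1.0, 0.4, -2.6]
finger_gap: 0.0435
grip_force: 2.8
```

Run:
```python
from h import *
plan([.5697,-.0225,.115],11.5)
s=snap('top');cv2.imwrite('pics/t5.png',cv2.resize(s['pixels'][160:225,268:348],None,fx=6,fy=6,interpolation=2)[:,:,::-1])
```

```text
pos [ 0.5707 -0.0212  0.1186] t 7.2333 F [-1.   0.4 -2.6] gap 0.0435 2.8009887412190437 turn [0.0004 0.0003 0.0002] shift [-0.0027 -0.0031  0.009 ]
```

Request:
move_arm(moves=[{"x": -0.001, "y": -0.001, "z": 0.006, "ax": 0, "ay": 0, "az": 0, "gripper": 0.02}, {"x": 0, "y": 0, "z": 0.006, "ax": 0, "ay": 0, "az": 0, "gripper": 0.02}, {"x": 0, "y": 0, "z": 0, "ax": 0, "ay": 0, "az": 0, "gripper": -0.1}, {"x": 0, "y": 0, "z": 0, "ax": 0, "ay": 0, "az": 0, "gripper": -0.2}, {"x": 0, "y": 0, "z": 0, "ax": 0, "ay": 0, "az": 0, "gripper": -0.3}, {"x": 0, "y": 0, "z": 0, "ax": 0, "ay": 0, "az": 0, "gripper": -0.45}, {"x": 0, "y": 0, "z": 0, "ax": 0, "ay": 0, "az": 0, "gripper": -0.45}, {"x": 0, "y": 0, "z": 0, "ax": 0, "ay": 0, "az": 0, "gripper": -0.45}, {"x": 0, "y": 0, "z": 0, "ax": 0, "ay": 0, "az": 0, "gripper": -0.45}], newtons=30)

```text
time_s: 8.03
position: [0.5706, -0.0217, 0.1143]
tool_rot: [1.986, 2.432, 0.001]
force: [-0.0, -0.7, -0.3]
finger_gap: 0.0264
grip_force: 29.7
```

Run:
```python
from h import *
plan([.5697,-.0225,.115],11.5)
a=[]
s=snap('scene')
H=cv2.cvtColor(s['pixels'],cv2.COLOR_RGB2HSV)
a=cv2.resize(s['pixels'][150:250,290:390],None,fx=5,fy=5,interpolation=2)
s=snap('top');b=cv2.resize(s['pixels'][150:220,280:350],(500,500),interpolation=2)
cv2.imwrite('pics/g6.png',cv2.resize(np.hstack([a,b]),(800,400))[:,:,::-1])
```

```text
pos [ 0.5706 -0.0217  0.1143] t 8.0333 F [-0.  -0.7 -0.3] gap 0.0264 29.729653894901276 turn [0.0009 0.0004 0.0002] shift [-0.0015 -0.0025 -0.0018]
```

View pics/g6.png

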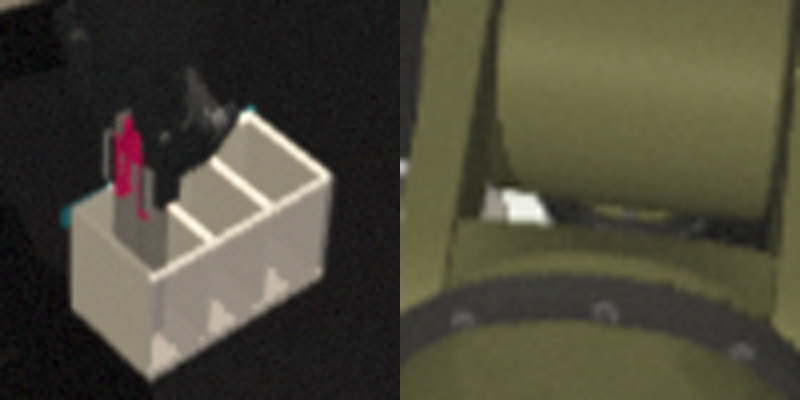

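The scene crop shows the legs down in the right pocket, but the cap is hidden. I'll lift and check by colour mask whether the cap came up too.

Request:
move_arm(moves=[{"x": 0, "y": 0, "z": -0.01, "ax": 0, "ay": 0, "az": 0, "gripper": -0.45}, {"x": 0, "y": 0, "z": -0.02, "ax": 0, "ay": 0, "az": 0, "gripper": -0.45}, {"x": 0, "y": 0, "z": -0.035, "ax": 0, "ay": 0, "az": 0, "gripper": -0.45}, {"x": 0, "y": 0, "z": -0.045, "ax": 0, "ay": 0, "az": 0, "gripper": -0.45}, {"x": 0, "y": 0, "z": -0.045, "ax": 0, "ay": 0, "az": 0, "gripper": -0.45}, {"x": 0, "y": 0, "z": -0.045, "ax": 0, "ay": 0, "az": 0, "gripper": -0.45}, {"x": 0, "y": 0, "z": -0.045, "ax": 0, "ay": 0, "az": 0, "gripper": -0.45}, {"x": 0, "y": 0, "z": -0.045, "ax": 0, "ay": 0, "az": 0, "gripper": -0.45}, {"x": 0, "y": 0, "z": -0.04, "ax": 0, "ay": 0, "az": 0, "gripper": -0.45}, {"x": 0, "y": 0, "z": -0.02, "ax": 0, "ay": 0, "az": 0, "gripper": -0.45}, {"x": 0, "y": 0, "z": 0, "ax": 0, "ay": 0, "az": 0, "gripper": -0.45}])

```text
time_s: 9.05
position: [0.5707, -0.0217, 0.2562]
tool_rot: [1.985, 2.43, 0.003]
force: [0.8, -0.5, -2.1]
finger_gap: 0.0265
grip_force: 29.8
```

```bash
cat >> h.py <<'E'
def held():
    st=arm.get_state()['position']
    s=snap('scene');W=pts(s);hsv=cv2.cvtColor(s['pixels'],cv2.COLOR_RGB2HSV).astype(int)
    near=(s['z_map']>0)&(np.hypot(W[...,0]-st[0],W[...,1]-st[1])<.05)
    m=near&(hsv[...,0]>150)&(hsv[...,0]<179)&(hsv[...,1]>110)&(hsv[...,2]>60)&(W[...,2]<st[2]-.05)
    leg=near&(hsv[...,1]<110)&(W[...,2]<st[2]-.02)&(W[...,2]>st[2]-.125)
    if m.any(): print('pink low',m.sum(),W[m].min(0).round(4),W[m].max(0).round(4),W[m].mean(0).round(4))
    else: print('no pink low')
    P=W[leg];print('legs',len(P),'zmin',np.percentile(P[:,2],[0,1,3]).round(4),cv2.minAreaRect(P[:,:2].astype(np.float32)))
    return s
E
python3 - <<'E'
from h import *
plan([.543,.2505,.26],-17.2);held()
E
```

```text
pos [ 0.5707 -0.0217  0.2562] t 9.05 F [ 0.8 -0.5 -2.1] gap 0.0265 29.769099354743958 turn [2.700e-03 3.000e-04 3.191e-01] shift [ 0.6296 -0.2674 -0.0096]
pink low 44 [ 0.5643 -0.0306  0.1499] [ 0.5805 -0.0211  0.1916] [ 0.5729 -0.0273  0.1688]
legs 417 zmin [0.1458 0.1489 0.1513] ((0.5706891417503357, -0.020416080951690674), (0.03225315362215042, 0.02253556251525879), 11.41261100769043)
```

The pink cap is held between the jaws: 16 mm wide in x, spanning z 0.150–0.18, with the leg ends near 0.149. I'll turn and carry it to the near cell of the tub.

Request:
move_arm(moves=[{"x": 0, "y": 0, "z": 0, "ax": 0.0027, "ay": 0, "az": 0.03, "gripper": -0.45}, {"x": 0, "y": 0, "z": 0, "ax": 0, "ay": 0, "az": 0.05, "gripper": -0.45}, {"x": 0, "y": 0, "z": 0, "ax": 0, "ay": 0, "az": 0.06, "gripper": -0.45}, {"x": 0, "y": 0, "z": 0, "ax": 0, "ay": 0, "az": 0.06, "gripper": -0.45}, {"x": 0, "y": 0, "z": 0, "ax": 0, "ay": 0, "az": 0.06, "gripper": -0.45}, {"x": 0, "y": 0, "z": 0, "ax": 0, "ay": 0, "az": 0.04, "gripper": -0.45}, {"x": 0, "y": 0, "z": 0, "ax": 0, "ay": 0, "az": 0.019, "gripper": -0.45}, {"x": 0, "y": 0, "z": 0, "ax": 0, "ay": 0, "az": 0, "gripper": -0.45}])

```text
time_s: 9.77
position: [0.5699, -0.0216, 0.2527]
tool_rot: [-2.528, -1.861, 0.007]
force: [-0.6, 0.5, -2.0]
finger_gap: 0.0264
grip_force: 29.8
```

Request:
move_arm(moves=[{"x": 0.02, "y": -0.0085, "z": 0, "ax": 0, "ay": 0, "az": 0, "gripper": -0.45}, {"x": 0.04, "y": -0.017, "z": 0, "ax": 0, "ay": 0, "az": 0, "gripper": -0.45}, {"x": 0.06, "y": -0.0255, "z": 0, "ax": 0, "ay": 0, "az": 0, "gripper": -0.45}, {"x": 0.07, "y": -0.03, "z": 0, "ax": 0, "ay": 0, "az": 0, "gripper": -0.45}, {"x": 0.08, "y": -0.034, "z": 0, "ax": 0, "ay": 0, "az": 0, "gripper": -0.45}, {"x": 0.08, "y": -0.034, "z": 0, "ax": 0, "ay": 0, "az": 0, "gripper": -0.45}, {"x": 0.08, "y": -0.034, "z": 0, "ax": 0, "ay": 0, "az": 0, "gripper": -0.45}, {"x": 0.07, "y": -0.03, "z": 0, "ax": 0, "ay": 0, "az": 0, "gripper": -0.45}, {"x": 0.06, "y": -0.0255, "z": 0, "ax": 0, "ay": 0, "az": 0, "gripper": -0.45}, {"x": 0.04, "y": -0.017, "z": 0, "ax": 0, "ay": 0, "az": 0, "gripper": -0.45}, {"x": 0.03, "y": -0.012, "z": 0, "ax": 0, "ay": 0, "az": 0, "gripper": -0.45}, {"x": 0, "y": 0, "z": 0, "ax": 0, "ay": 0, "az": 0, "gripper": -0.45}])

```text
time_s: 10.77
position: [0.5418, 0.253, 0.2532]
tool_rot: [-2.524, -1.868, 0.006]
force: [-0.5, 0.6, -2.4]
finger_gap: 0.0263
grip_force: 29.8
```

Run:
```python
from h import *
plan([.543,.2505,.114],-17.2);s=held()
W=pts(s);z=W[...,2];hsv=cv2.cvtColor(s['pixels'],cv2.COLOR_RGB2HSV).astype(int)
m=(s['z_map']>0)&(hsv[...,0]>35)&(hsv[...,0]<75)&(hsv[...,1]>120)&(abs(z-.079)<.006)&(abs(W[...,1]-.27)<.1)
print('tub',m.sum(),cv2.minAreaRect(W[m][:,:2].astype(np.float32)))
```

```text
pos [0.5418 0.253  0.2532] t 10.7667 F [-0.5  0.6 -2.4] gap 0.0263 29.781740605831146 turn [-0.0022  0.0014  0.0021] shift [-0.0051  0.0048  0.348 ]
pink low 23 [0.5357 0.2416 0.1467] [0.5483 0.2504 0.1764] [0.541  0.2455 0.1639]
legs 345 zmin [0.1442 0.1458 0.1474] ((0.5416530966758728, 0.2540339529514313), (0.020159462466835976, 0.03492249920964241), 74.19212341308594)
tub 759 ((0.5624277591705322, 0.27408748865127563), (0.11857899278402328, 0.12487389892339706), 72.90970611572266)
```

Request:
move_arm(moves=[{"x": -0.005, "y": 0.003, "z": 0, "ax": -0.002, "ay": 0.001, "az": 0, "gripper": -0.45}, {"x": 0, "y": 0, "z": 0.02, "ax": 0, "ay": 0, "az": 0, "gripper": -0.45}, {"x": 0, "y": 0, "z": 0.04, "ax": 0, "ay": 0, "az": 0, "gripper": -0.45}, {"x": 0, "y": 0, "z": 0.05, "ax": 0, "ay": 0, "az": 0, "gripper": -0.45}, {"x": 0, "y": 0, "z": 0.05, "ax": 0, "ay": 0, "az": 0, "gripper": -0.45}, {"x": 0, "y": 0, "z": 0.05, "ax": 0, "ay": 0, "az": 0, "gripper": -0.45}, {"x": 0, "y": 0, "z": 0.05, "ax": 0, "ay": 0, "az": 0, "gripper": -0.45}, {"x": 0, "y": 0, "z": 0.04, "ax": 0, "ay": 0, "az": 0, "gripper": -0.45}, {"x": 0, "y": 0, "z": 0.03, "ax": 0, "ay": 0, "az": 0, "gripper": -0.45}, {"x": 0, "y": 0, "z": 0.008, "ax": 0, "ay": 0, "az": 0, "gripper": -0.45}, {"x": 0, "y": 0, "z": 0, "ax": 0, "ay": 0, "az": 0, "gripper": -0.45}])

```text
time_s: 11.73
position: [0.543, 0.2478, 0.1179]
tool_rot: [2.529, 1.863, -0.002]
force: [0.1, -0.2, -1.4]
finger_gap: 0.0262
grip_force: 29.8
```

Request:
move_arm(moves=[{"x": 0, "y": 0, "z": 0.003, "ax": 0, "ay": 0, "az": 0, "gripper": -0.45}, {"x": 0, "y": 0, "z": 0.003, "ax": 0, "ay": 0, "az": 0, "gripper": -0.45}, {"x": 0, "y": 0, "z": 0.003, "ax": 0, "ay": 0, "az": 0, "gripper": -0.45}, {"x": 0, "y": 0, "z": 0, "ax": 0, "ay": 0, "az": 0, "gripper": -0.45}])

```text
time_s: 12.07
position: [0.5433, 0.2484, 0.1154]
tool_rot: [2.528, 1.864, 0.001]
force: [-0.3, 0.3, -2.0]
finger_gap: 0.0265
grip_force: 29.8
```

Request:
move_arm(moves=[{"x": 0, "y": 0, "z": 0.003, "ax": 0, "ay": 0, "az": 0, "gripper": -0.45}, {"x": 0, "y": 0, "z": 0.003, "ax": 0, "ay": 0, "az": 0, "gripper": -0.45}, {"x": 0, "y": 0, "z": 0, "ax": 0, "ay": 0, "az": 0, "gripper": -0.45}])

```text
time_s: 12.32
position: [0.5434, 0.2485, 0.1132]
tool_rot: [2.528, 1.864, 0.002]
force: [-0.4, -0.5, 3.1]
finger_gap: 0.0265
grip_force: 30.1
```

Request:
move_arm(moves=[{"x": 0, "y": 0, "z": 0.003, "ax": 0, "ay": 0, "az": 0, "gripper": -0.45}, {"x": 0, "y": 0, "z": 0, "ax": 0, "ay": 0, "az": 0, "gripper": -0.45}, {"x": 0, "y": 0, "z": 0, "ax": 0, "ay": 0, "az": 0, "gripper": -0.45}])

```text
time_s: 12.57
position: [0.5436, 0.2486, 0.1129]
tool_rot: [2.528, 1.864, 0.003]
force: [-4.0, -0.6, 11.4]
finger_gap: 0.0262
grip_force: 30.5
```

The cap is on the cell floor. I'll open to 44 mm, which frees the cap but keeps the tongs held, and then seat the legs.

Request:
move_arm(moves=[{"x": 0, "y": 0, "z": -0.0025, "ax": 0, "ay": 0, "az": 0, "gripper": -0.45}, {"x": 0, "y": 0, "z": 0, "ax": 0, "ay": 0, "az": 0, "gripper": -0.3}, {"x": 0, "y": 0, "z": 0, "ax": 0, "ay": 0, "az": 0, "gripper": -0.2}, {"x": 0, "y": 0, "z": 0, "ax": 0, "ay": 0, "az": 0, "gripper": -0.1}, {"x": 0, "y": 0, "z": 0, "ax": 0, "ay": 0, "az": 0, "gripper": 0.02}, {"x": 0, "y": 0, "z": 0, "ax": 0, "ay": 0, "az": 0, "gripper": 0.02}, {"x": 0, "y": 0, "z": 0, "ax": 0, "ay": 0, "az": 0, "gripper": 0.02}])

```text
time_s: 13.15
position: [0.5431, 0.2484, 0.1123]
tool_rot: [2.528, 1.864, -0.0]
force: [-0.1, 0.3, -1.6]
finger_gap: 0.0433
grip_force: 3.1
```

Request:
move_arm(moves=[{"x": 0, "y": 0, "z": 0.003, "ax": 0, "ay": 0, "az": 0, "gripper": 0.02}, {"x": 0, "y": 0, "z": 0.003, "ax": 0, "ay": 0, "az": 0, "gripper": 0.02}, {"x": 0, "y": 0, "z": 0, "ax": 0, "ay": 0, "az": 0, "gripper": 0.02}])

```text
time_s: 13.4
position: [0.5434, 0.2486, 0.1105]
tool_rot: [2.528, 1.864, 0.002]
force: [-0.4, -1.1, 3.3]
finger_gap: 0.0433
grip_force: 1.2
```

Contact again (+3.3 N): the legs are on the floor. Releasing.

Request:
move_arm(moves=[{"x": 0, "y": 0, "z": 0, "ax": 0, "ay": 0, "az": 0, "gripper": 0.1}, {"x": 0, "y": 0, "z": 0, "ax": 0, "ay": 0, "az": 0, "gripper": 0.16}, {"x": 0, "y": 0, "z": 0, "ax": 0, "ay": 0, "az": 0, "gripper": 0.22}, {"x": 0, "y": 0, "z": 0, "ax": 0, "ay": 0, "az": 0, "gripper": 0.3}, {"x": 0, "y": 0, "z": 0, "ax": 0, "ay": 0, "az": 0, "gripper": 0.6}, {"x": 0, "y": 0, "z": 0, "ax": 0, "ay": 0, "az": 0, "gripper": 0.8}, {"x": 0, "y": 0, "z": 0, "ax": 0, "ay": 0, "az": 0, "gripper": 0.8}, {"x": 0, "y": 0, "z": 0, "ax": 0, "ay": 0, "az": 0, "gripper": 0.8}])

```text
time_s: 14.07
position: [0.5431, 0.2484, 0.1099]
tool_rot: [2.528, 1.864, -0.0]
force: [0.3, -0.6, -0.0]
finger_gap: 0.0769
grip_force: 0.0
```

Request:
move_arm(moves=[{"x": 0, "y": 0, "z": -0.02, "ax": 0, "ay": 0, "az": 0, "gripper": 0.8}, {"x": 0, "y": 0, "z": -0.03, "ax": 0, "ay": 0, "az": 0, "gripper": 0.8}, {"x": 0, "y": 0, "z": -0.04, "ax": 0, "ay": 0, "az": 0, "gripper": 0.8}, {"x": 0, "y": 0, "z": -0.05, "ax": 0, "ay": 0, "az": 0, "gripper": 0.8}, {"x": 0, "y": 0, "z": -0.06, "ax": 0, "ay": 0, "az": 0, "gripper": 0.8}, {"x": 0, "y": 0, "z": -0.06, "ax": 0, "ay": 0, "az": 0, "gripper": 0.8}, {"x": 0, "y": 0, "z": -0.06, "ax": 0, "ay": 0, "az": 0, "gripper": 0.8}, {"x": 0, "y": 0, "z": -0.05, "ax": 0, "ay": 0, "az": 0, "gripper": 0.8}, {"x": 0, "y": 0, "z": -0.02, "ax": 0, "ay": 0, "az": 0, "gripper": 0.8}, {"x": 0, "y": 0, "z": 0, "ax": 0, "ay": 0, "az": 0, "gripper": 0.8}])

```text
time_s: 14.9
position: [0.5435, 0.2486, 0.2688]
tool_rot: [2.527, 1.863, 0.006]
force: [-0.5, -0.7, 0.0]
finger_gap: 0.0767
grip_force: 0.0
```

Run:
```python
from h import *
plan([.543,.2505,.3],-17.2)
s=snap('scene');w=snap('wrist')
W=pts(s);m=(s['z_map']>0)&(np.hypot(W[...,0]-.543,W[...,1]-.25)<.06)&(W[...,2]>.1)&(W[...,2]<.185);print(m.sum(),W[m].min(0),W[m].max(0))
a=cv2.resize(s['pixels'][100:220,370:490],(400,400),interpolation=2)
cv2.imwrite('pics/end.png',np.hstack([a,cv2.resize(w['pixels'][:,120:520],(400,400))])[:,:,::-1])
```

```text
pos [0.5435 0.2486 0.2688] t 14.9 F [-0.5 -0.7  0. ] gap 0.0767 0.0 turn [ 0.0024 -0.0014  0.0001] shift [ 0.0041 -0.0026 -0.078 ]
394 [0.51673095 0.23045159 0.10037717] [0.57512298 0.26414822 0.17292308]
```

View pics/end.png

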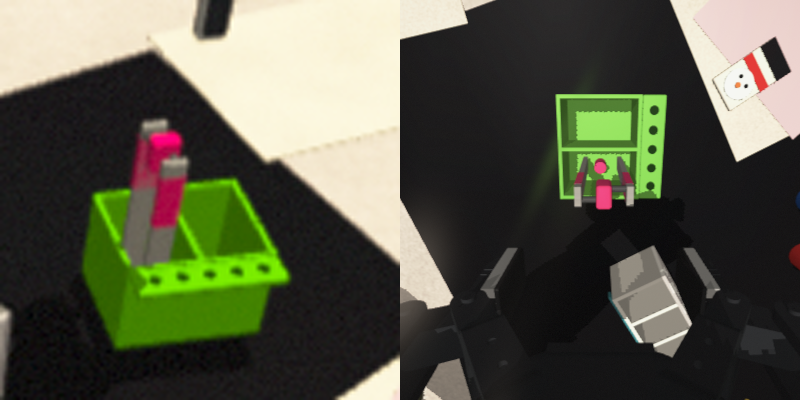

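The tongs stand upright in the near cell (scene crop (155,200), wrist view (603,190)). The pink cap is on the floor between the legs (wrist view (600,165)), and the gripper is clear.

```bash
python3 -c "
from workcell import arm
print(arm.job_done())"
```

```text
the job is handed in; nothing more can be done
None
```

I moved the pink cap to the green rinse tub with the tongs; both are now in its near cell, the cap on the floor and the tongs upright on their leg ends, and the job is handed in at about 15 s of the 51 s allowed.

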